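# Open the filter case with the slotted cover

## Robot

A 6-joint arm with a two-finger parallel gripper is mounted at the origin on the work surface. World frame = base frame: x ahead of the robot, y to its left, z up, the work surface at z = 0. Lengths are in mm, angles in rad, forces in N, time in s.
With the tool pointing down it reaches from about 275 to 750 mm from the base axis. Payload 10.2 kg.
Tool frame: the origin (TCP) lies at the very end of the fingers, on their centre line; the grasp point (between the pads) lies 19 mm behind it; y points along the fingers, x is the direction in which the jaws open and shut, and the axes are right-handed (so a half turn about y gives the same grasp; the last joint's range is limited). The gripper opens to 88 mm and grips with 3 to 60 N. Pads are 18 mm wide; open, the fingers measure 123 mm over their backs; the gripper's body (75 mm by 187 mm) begins 45 mm behind the grasp point.
Start: joints at [-1.57, 0.313, 1.498, -0, 1.331, -0.223], TCP at [116.503, -511.916, 238.72] pointing down, gripper open.
Joint ranges: [-2.94, 2.94], [-0.97, 2.17], [0.19, 2.56], [-1.23, 4.37], [0.02, 3.11], [-2.88, 2.88]. Speed limits (rad/s): [2.39, 2.39, 3.01, 3.14, 3.14, 3.14].

## Interface

Orientations are given as a rotation vector (axis times angle).
In Python, from plant import ctrl, read_camera, get_calibration gives the robot as it stands.
- The arm moves only by the tool arm_command, never from a script. Its argument "steps" is text: rows parted by semicolons, each of 7 numbers parted by spaces: the opening in per cent of the stroke, from 0 (shut) to 100 (fully open), then the shift along the world's x, y, z in mm, then the turn, a rotation vector about the world's x, y, z in rad. A call has exactly 8 rows; each row shifts and turns the pose as measured when the row begins; what a row does not reach is not made up. A row lasts 1/12 s, in which the tool goes at most 41.7 mm and 7.16 degrees, less where a joint would pass 70% of its speed; a pose out of reach is approached as far as the arm can. A call is refused whole if a number of a shift passes 41.7 or a number of a turn 0.125, either way. A call with a gripper value outside its range is refused whole. The fingers move at their own pace and stop on an object; "force" is the grip in N (left out, the last holds). Time passes only in rows, so rows that do not move let the fingers close, or fill a call up. It gives the time, the measured TCP pose, the force and the opening at its end, in the units of the state.
- ctrl.observe(): the state, without advancing time (a new reading comes with each control period).
- read_camera(name): name is "scene" or "top"; returns the picture (384x512x3 uint8, red, green, blue); there is no depth.
- get_calibration(name): a dict with "mtx" (3x3 intrinsics, pixels), "extrinsics" (4x4, takes a point from camera to world coordinates). Camera axes: x right, y down, z forward; pixel columns grow to the right and rows downward; lengths in mm; the calibration is good to about 2 mm. A picture is of the moment at which its call begins. get_calibration takes no time and is no camera call.
- ctrl.sign_off(): hands the job in, once; it reports no verdict.
The state is a dict: "time_s": time; "joints": joint angles; "joint_vel": joint speeds; "tau": joint torques, N m; "position": TCP position; "orientation": TCP orientation; "force": force on the tool from outside, world axes, zero at the start; "wrist_torque": the same for the moment, N m; "opening": opening from 0.0 (shut) to 1.0 (fully open).
Only numpy, scipy, OpenCV 4.12 (cv2) and the standard library are available. Lean on these libraries where they do the work, as an engineer would, in place of code of your own. Each camera call takes 0.05 s, during which the arm holds its last target.

## Task

Two like filter cases are screwed to the bench; on the one with the slotted cover, press the snap tab fully down with the fingertips, and then push the released cover along its runners until it is completely off its seat and lies flat on the landing, so that the filter cartridge is uncovered. Only press and push: the cover must never be lifted. Leave the other case latched and its cover in place, and do not disturb the things standing around.

Things in the scene. Friction and masses are not known exactly. Their poses are not given: they have to be found in the camera images.
- vent_case: Case with the slotted cover: low grey plastic, screwed to the bench, 220 (own x) x 100 (own y) mm, walls 35 mm high. Origin: centre of its underside, own z up. Own +x is the release direction, away from the robot within 20 degrees. Along own x: seat with cover over a filter cartridge (-0.104 to -0.018), snap tab (-0.015 to +0.023), open landing up to an end stop (+0.104).
- plain_case: Case with the plain cover, otherwise identical to vent_case in size and frame. To be left alone. Either case may stand to the left.
- vent_landing (a point): Centre of vent_case's landing, own x +0.062, at runner height. Two runners, 30 mm above the bench, carry the cover along the whole case; between them a 63 mm wide channel (landing floor 18 mm above the bench). End stop 40 mm high. Over the seat alone, lips 37 to 41 mm above the bench hold down the cover's side edges, 75 mm clear between them.
- vent_cover: Slotted cover: white plastic plate, 84 (own x) x 80 x 5 mm, 100 g, six 6 mm slots across it. Origin: underside centre, axes as its case. Seated at case own x -0.060, 30 mm above the bench (plate top 35 mm). A ridge across its middle is 8 mm thick, 50 mm long, 18 mm above the plate (53 mm above the bench). Off its seat after 84 mm of travel; meets the end stop after 122 mm.
- plain_cover: Plain cover: the same white plate and ridge, without slots; size and frame as vent_cover. To be left alone.
- vent_ridge (a point): Centre of the push face of the slotted cover's ridge (the face towards own -x), 9 mm above the plate, 4 mm to -x of the cover's origin. Pushed towards the case's own +x the cover slides; about 1 N is enough once released.
- vent_tab_top (a point): Where to press vent_case's snap tab: on its top face, at case own x +0.006, 24 mm beyond the seated cover's edge. The tab is a white block 38 (case x) x 44 (case y) mm, just beyond the cover's +x edge and blocking its way. This point sinks with the tab.
- vent_tab (a joint): vent_case's snap tab, in m. 0 = out, top 40 mm above the bench (up to 1 mm lower at the start). Pressed straight down it goes to 0.013: top 27 mm above the bench, 3 mm below the runners. Moves stiffly (5 to 6 N) and stays where it is left. The cover can pass from about 0.010.
- plain_tab (a joint): plain_case's snap tab, same as vent_tab. To be left alone.
- jar: Bystander: small amber jar, 36 mm across, 60 mm high, standing between the two cases. Origin: underside centre.
- spare_cartridge: Bystander: spare paper filter cartridge, 50 x 30 x 22 mm, between the cases. Origin: underside centre.
- label_roll: Bystander: white roll of labels, 90 mm across, 50 mm high. Origin: underside centre.
- pin_box: Bystander: cardboard pin box, 90 x 60 x 25 mm. Origin: underside centre.
- cork_block: Bystander: cork block, 90 x 50 x 30 mm. Origin: underside centre.
- lab_brush: Bystander: brush with wooden handle, 160 mm long, lying down.
- specimen_cup: Bystander: white cup, 60 mm across, 50 mm high. Origin: underside centre.
Mind the look-alikes: they are no part of the job. Leave any purple look-alike of the vent_cover alone.

How it is judged:
By the outcome, as a careful person would: the job done as asked, in the order asked, and still so for the second after the job is handed in, with the robot touching nothing.
It also fails if it takes over 42 s, if anything falls off the work surface, if the arm or the gripper's body presses on something with over 40 N, if the wrist force passes 120 N, or if a joint passes its speed limit or range.

## Working session

There is one attempt and no reset: what is moved stays moved. The work goes in short steps, Python scripts to look and compute and a tool call to move; the robot and the scene stay as the last step left them, time stands still between calls to the robot, and variables do not carry over. Pictures are saved under pics/ and viewed, and the job is handed in when it is done.

Besides the shell and the picture viewer there is one more tool, called by a JSON object that holds its "fn" and its "kwargs", one argument or row to a line. arm_command: Moves the arm, as the interface text tells. Its arguments: {"type":"object","properties":{"steps":{"type":"string"},"force":{"type":"number"}},"required":["steps"]}

```bash
mkdir -p pics
python3 - <<'E'
from plant import ctrl, read_camera, get_calibration
import cv2
for n in("scene","top"):
    im=read_camera(n); cv2.imwrite(f"pics/{n}0.png",im[:,:,::-1])
    c=get_calibration(n); print(n,c["mtx"],c["extrinsics"])
s=ctrl.observe();print(s)
E
```

```text
scene [[494.20271131   0.         255.46741045]
 [  0.         494.20271131 184.1685693 ]
 [  0.           0.           1.        ]] [[-3.59150402e-01  6.87661471e-01 -6.30977568e-01  1.31745219e+03]
 [ 9.33139619e-01  2.52877158e-01 -2.55545679e-01  3.99299218e+02]
 [-1.61691032e-02 -6.80569500e-01 -7.32505096e-01  9.46672468e+02]
 [ 0.00000000e+00  0.00000000e+00  0.00000000e+00  1.00000000e+00]]
top [[379.31224011   0.         255.78263408]
 [  0.         379.31224011 187.65872452]
 [  0.           0.           1.        ]] [[-1.45335561e-01 -9.59464913e-01  2.41463568e-01  3.31721227e+02]
 [-9.89381337e-01  1.41301877e-01 -3.40345260e-02  9.90269837e+01]
 [-1.46432188e-03 -2.43845975e-01 -9.69812867e-01  9.75507096e+02]
 [ 0.00000000e+00  0.00000000e+00  0.00000000e+00  1.00000000e+00]]
{'time_s': 0.1, 'joints': array([-1.57038893e+00,  3.13355107e-01,  1.49830229e+00,  5.26353355e-06,
        1.33097868e+00, -2.23358984e-01]), 'joint_vel': array([-0.0005287 , -0.00265083, -0.00250864, -0.00107339,  0.0012338 ,
        0.00039266]), 'tau': array([ 2.61988978e-03, -4.02818942e+01, -2.52644080e+01,  6.95545063e-02,
        3.42234259e-02, -6.72087231e-05]), 'position': array([ 116.50974333, -511.70810665,  238.26036229]), 'orientation': array([-1.30592218,  1.04320281, -1.04212099]), 'force': array([ 0.68053201, -0.32642664,  0.78942968]), 'wrist_torque': array([ 0.03453182,  0.00710812, -0.00688096]), 'opening': 1.0002535923480842}
```

View pics/scene0.png

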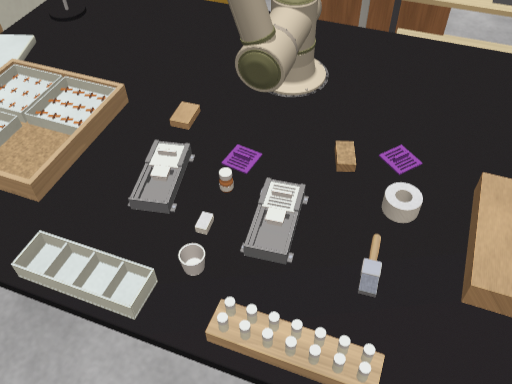

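View pics/top0.png

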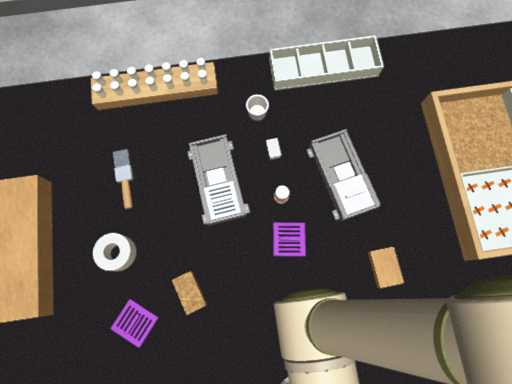

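Run:
```python
import cv2
im=cv2.imread("pics/top0.png");cv2.imwrite("pics/t0c.png",cv2.resize(im[70:270,130:390],None,fx=3,fy=3,interpolation=cv2.INTER_CUBIC))
im=cv2.imread("pics/scene0.png");cv2.imwrite("pics/s0c.png",cv2.resize(im[110:310,80:340],None,fx=3,fy=3,interpolation=cv2.INTER_CUBIC))
```

```text
(no output)
```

View pics/t0c.png

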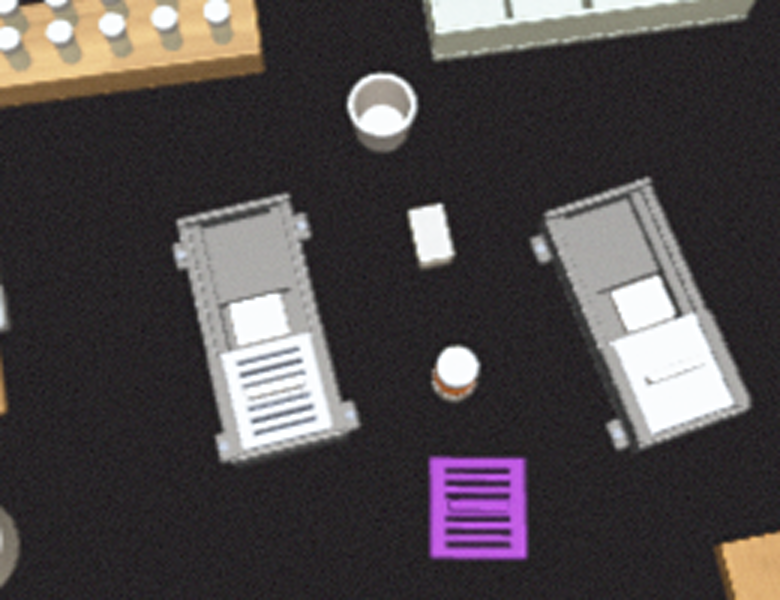

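View pics/s0c.png

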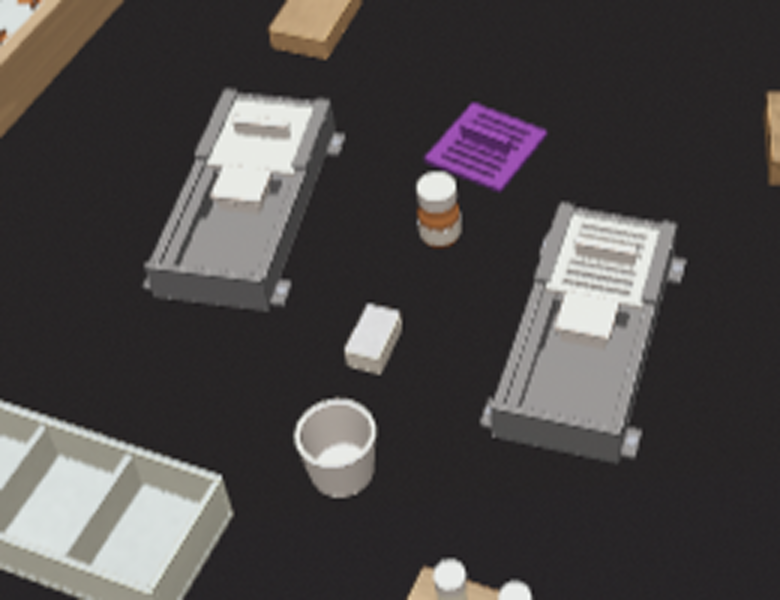

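The slotted case is the left one in the top view: its cover is around (220,198), its tab around (216,176), and the end stop is towards (208,140). Next I'll measure those.

```bash
cat > h.py <<'E'
import numpy as np,cv2
from plant import ctrl, read_camera, get_calibration
def ray(n,uv,z):
    c=get_calibration(n);K=np.array(c["mtx"]);T=np.array(c["extrinsics"])
    uv=np.atleast_2d(np.array(uv,float));d=np.c_[uv,np.ones(len(uv))]@np.linalg.inv(K).T@T[:3,:3].T
    o=T[:3,3];return (o+d*((z-o[2])/d[:,2])[:,None])[:,:2]
def proj(n,P):
    c=get_calibration(n);K=np.array(c["mtx"]);T=np.linalg.inv(np.array(c["extrinsics"]))
    p=(np.atleast_2d(P)@T[:3,:3].T+T[:3,3])@K.T;return p[:,:2]/p[:,2:]
E
python3 - <<'E'
from h import *
for n,(x0,y0,x1,y1) in {"top":(195,160,250,230),"scene":(240,170,320,235)}.items():
    im=cv2.imread(f"pics/{n}0.png");g=im.min(axis=2)
    for th in(190,215):
        m=np.zeros_like(g);m[y0:y1,x0:x1]=(g[y0:y1,x0:x1]>th)*255
        cs,_=cv2.findContours(m,cv2.RETR_EXTERNAL,cv2.CHAIN_APPROX_NONE)
        for c in cs:
            if len(c)<15:continue
            r=cv2.minAreaRect(c);b=cv2.boxPoints(r)
            print(n,th,len(c),np.round(r[0],1),np.round(b,1).tolist(),"z35",np.round(ray(n,b,35)).tolist(),"z40",np.round(ray(n,b,40)).tolist())
# hand corners, top crop: cover, tab
f=lambda p:np.array(p)/3+[130,70]
fs=lambda p:np.array(p)/3+[80,110]
print("end stop outer top z40",ray("top",f([(178,219),(290,195)]),40))
print("tab top z40",ray("top",f([(228,302),(282,291),(291,333),(236,346)]),40))
print("tab scene z40",ray("scene",fs([(566,291),(622,297),(610,340),(555,331)]),40))
print("cover top z35",ray("top",f([(220,350),(312,334),(331,432),(240,446)]),35))
E
```

```text
top 190 149 [219.9 192.5] [[198.8000030517578, 173.10000610351562], [229.39999389648438, 165.39999389648438], [241.0, 212.0], [210.39999389648438, 219.60000610351562]] z35 [[626.0, 206.0], [635.0, 125.0], [509.0, 112.0], [501.0, 190.0]] z40 [[624.0, 205.0], [633.0, 125.0], [508.0, 112.0], [500.0, 190.0]]
top 215 118 [221.5 199.9] [[202.6999969482422, 187.8000030517578], [232.39999389648438, 180.39999389648438], [240.1999969482422, 211.89999389648438], [210.60000610351562, 219.39999389648438]] z35 [[585.0, 200.0], [594.0, 123.0], [509.0, 114.0], [501.0, 190.0]] z40 [[584.0, 200.0], [592.0, 123.0], [508.0, 114.0], [500.0, 189.0]]
top 215 57 [216.  175.9] [[205.8000030517578, 171.3000030517578], [222.8000030517578, 167.10000610351562], [226.10000610351562, 180.5], [209.1999969482422, 184.6999969482422]] z35 [[628.0, 187.0], [633.0, 143.0], [596.0, 139.0], [591.0, 183.0]] z40 [[626.0, 187.0], [631.0, 142.0], [594.0, 138.0], [590.0, 183.0]]
scene 190 129 [279.  201.9] [[259.0, 217.0], [268.5, 179.10000610351562], [299.1000061035156, 186.8000030517578], [289.6000061035156, 224.600006103515
[... 221 characters left out ...]
179.8000030517578], [298.5, 187.10000610351562], [289.29998779296875, 223.8000030517578]] z35 [[626.0, 129.0], [506.0, 109.0], [504.0, 186.0], [623.0, 201.0]] z40 [[630.0, 131.0], [510.0, 110.0], [509.0, 187.0], [627.0, 202.0]]
end stop outer top z40 [[709.45276091 220.98344605]
 [717.399648   121.31264625]]
tab top z40 [[627.89859695 186.34878951]
 [630.93304838 139.29729355]
 [592.7107033  136.3924874 ]
 [588.17489082 184.05574824]]
tab scene z40 [[595.31886834 139.60125249]
 [585.75004036 183.57194098]
 [630.28601287 188.69264677]
 [636.73107014 145.53756222]]
cover top z35 [[588.03285957 198.42106385]
 [590.60662658 118.92088494]
 [504.01459602 114.35003906]
 [503.33978483 191.15499191]]
```

```bash
cat >> h.py <<'E'
from scipy.spatial.transform import Rotation as R
A=0.10; u=np.array([np.cos(A),np.sin(A)]); n=np.array([-np.sin(A),np.cos(A)])
TAB=np.array([613,163.]); COV=np.array([546.5,156.5])
def st():
    s=ctrl.observe();M=R.from_rotvec(s["orientation"]).as_matrix()
    r=[]
    for sg in(1,-1):
        x=np.array([*(sg*n),0]);y=np.array([0,0,-1.]);T=np.c_[x,y,np.cross(x,y)]
        r.append(np.round(R.from_matrix(T@M.T).as_rotvec(),3).tolist())
    p=s["position"]
    print("t",round(s["time_s"],2),"pos",p.round(1),"F",s["force"].round(1),"op",round(s["opening"],2),"turns",r,"toTab",(TAB-p[:2]).round(1),"case xy",((p[:2]-COV)@u-60).round(1),((p[:2]-COV)@n).round(1),"j",s["joints"].round(2))
E
python3 -c "from h import *;st()"
```

```text
t 0.1 pos [ 116.5 -511.7  238.3] F [ 0.7 -0.3  0.8] op 1.0 turns [[-0.0, -0.002, 3.018], [-0.001, 0.0, -0.124]] toTab [496.5 674.7] case xy -554.6 -621.9 j [-1.57  0.31  1.5   0.    1.33 -0.22]
```

{"fn": "arm_command", "kwargs": {
  "steps": "0 24 32 0 0 0 -0.015;0 24 32 0 0 0 -0.015;0 24 32 0 0 0 -0.015;0 24 32 0 0 0 -0.015;0 24 32 0 0 0 -0.015;0 24 32 0 0 0 -0.015;0 24 32 0 0 0 -0.015;0 24 32 0 0 0 -0.015",
  "force": 30
}}

```text
time_s: 0.77
position: [308.9, -247.5, 234.6]
orientation: [-1.245, 1.148, -1.141]
force: [-0.0, -1.1, 0.4]
opening: 0.421
```

```bash
python3 -c "from h import *;st()"
```

```text
t 0.77 pos [ 308.9 -247.5  234.6] F [-0.  -1.1  0.4] op 0.42 turns [[-0.002, 0.009, -3.128], [-0.006, -0.001, 0.013]] toTab [304.1 410.5] case xy -336.7 -378.3 j [-0.98  0.03  1.85  0.    1.27  0.51]
```

{"fn": "arm_command", "kwargs": {
  "steps": "0 24 32 0 0 0 0;0 24 32 0 0 0 0;0 24 32 0 0 0 0;0 24 32 0 0 0 0;0 24 32 0 0 0 0;0 24 32 0 0 0 0;0 24 32 0 0 0 0;0 24 32 0 0 0 0"
}}

```text
time_s: 1.43
position: [504.5, 22.8, 234.2]
orientation: [-1.245, 1.149, -1.142]
force: [-0.2, -0.7, 0.5]
opening: 0.002
```

{"fn": "arm_command", "kwargs": {
  "steps": "0 22 31 -20 0 0 0;0 22 31 -20 0 0 0;0 22 31 -20 0 0 0;0 20 28 -20 0 0 0;0 10 14 -20 0 0 0;0 0 0 -10 0 0 0;0 0 0 0 0 0 0;0 0 0 0 0 0 0"
}}

```text
time_s: 2.1
position: [599.1, 164.4, 120.5]
orientation: [-1.251, 1.144, -1.134]
force: [-0.4, -0.1, 0.5]
opening: 0.006
```

```bash
python3 -c "from h import *;st()"
```

```text
t 2.1 pos [599.1 164.4 120.5] F [-0.4 -0.1  0.5] op 0.01 turns [[-0.006, 0.007, -3.136], [-0.005, -0.004, 0.006]] toTab [13.9 -1.4] case xy -6.9 2.6 j [0.08 0.63 1.33 0.01 1.18 1.55]
```

{"fn": "arm_command", "kwargs": {
  "steps": "0 14 -1 -10 0 0 0.006;0 0 0 -20 0 0 0;0 0 0 -20 0 0 0;0 0 0 -15 0 0 0;0 0 0 -5 0 0 0;0 0 0 0 0 0 0;0 0 0 0 0 0 0;0 0 0 0 0 0 0"
}}

```text
time_s: 2.77
position: [615.9, 155.8, 60.2]
orientation: [-1.241, 1.135, -1.143]
force: [-0.8, 1.2, 1.1]
opening: 0.006
```

Run:
```python
from h import *
st()
im=cv2.cvtColor(read_camera("scene"),cv2.COLOR_RGB2BGR);cv2.imwrite("pics/s1.png",cv2.resize(im[110:310,160:420],None,fx=3,fy=3,interpolation=cv2.INTER_CUBIC))
```

```text
t 2.77 pos [615.9 155.8  60.2] F [-0.8  1.2  1.1] op 0.01 turns [[0.016, 0.007, -3.134], [-0.005, 0.01, 0.008]] toTab [-2.9  7.2] case xy 9.0 -7.6 j [0.06 0.72 1.34 0.   1.07 1.54]
```

View pics/s1.png

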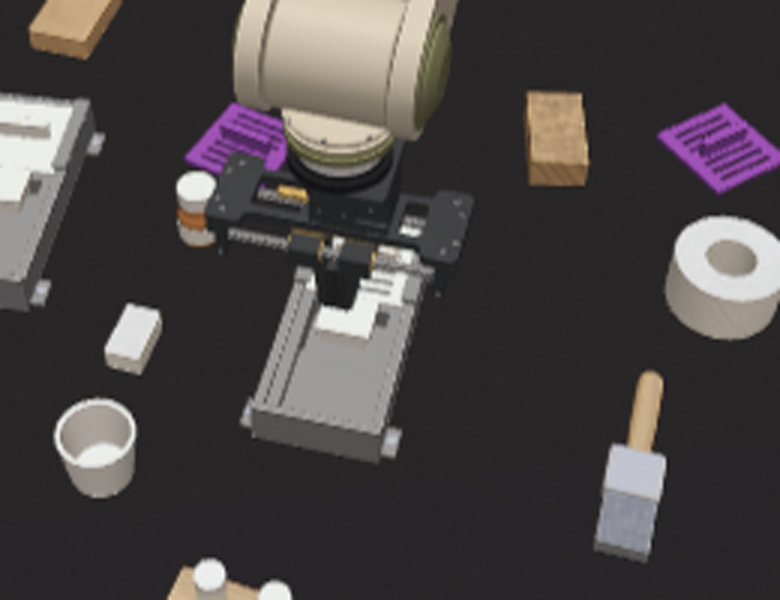

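The gripper is over the tab, near (350,300) in the crop. I'll correct the sideways drift and then press.

{"fn": "arm_command", "kwargs": {
  "steps": "0 -3 7 0 0 0 0.008;0 0 0 0 0 0 0;0 0 0 -6 0 0 0;0 0 0 -6 0 0 0;0 0 0 0 0 0 0;0 0 0 0 0 0 0;0 0 0 0 0 0 0;0 0 0 0 0 0 0"
}}

```text
time_s: 3.48
position: [613.4, 164.0, 49.4]
orientation: [-1.242, 1.125, -1.137]
force: [-1.2, -0.3, -0.9]
opening: 0.006
```

```bash
python3 -c "from h import *;st()"
```

```text
t 3.48 pos [613.4 164.   49.4] F [-1.2 -0.3 -0.9] op 0.01 turns [[-0.022, -0.008, 3.139], [-0.005, 0.014, -0.002]] toTab [-0.4 -1. ] case xy 7.3 0.8 j [0.08 0.73 1.35 0.   1.04 1.54]
```

{"fn": "arm_command", "kwargs": {
  "steps": "0 0 -1 -4 -0.005 0.014 0;0 0 0 -4 0 0 0;0 0 0 -4 0 0 0;0 0 0 -3 0 0 0;0 0 0 -3 0 0 0;0 0 0 -3 0 0 0;0 0 0 -2 0 0 0;0 0 0 0 0 0 0"
}}

```text
time_s: 4.15
position: [614.3, 163.0, 27.4]
orientation: [-1.255, 1.133, -1.134]
force: [0.0, 0.4, 1.2]
opening: 0.007
```

```bash
python3 -c "from h import *;st()"
```

```text
t 4.15 pos [614.3 163.   27.4] F [0.  0.4 1.2] op 0.01 turns [[-0.002, 0.001, 3.139], [0.0, 0.001, -0.002]] toTab [-1.3  0. ] case xy 8.1 -0.3 j [ 0.08  0.77  1.35 -0.    1.02  1.54]
```

Almost at the bottom. I'll press gently until the force shows the stop.

{"fn": "arm_command", "kwargs": {
  "steps": "0 0 0 -2 0 0 0;0 0 0 -2 0 0 0;0 0 0 -2 0 0 0;0 0 0 -2 0 0 0;0 0 0 -2 0 0 0;0 0 0 -2 0 0 0;0 0 0 -2 0 0 0;0 0 0 -2 0 0 0"
}}

```text
time_s: 4.82
position: [614.8, 163.1, 27.2]
orientation: [-1.257, 1.128, -1.135]
force: [-9.0, -1.6, 19.5]
opening: 0.005
```

```bash
python3 -c "from h import *;st()"
```

```text
t 4.82 pos [614.8 163.1  27.2] F [-9.  -1.6 19.5] op 0.01 turns [[-0.005, 0.004, 3.137], [0.003, 0.003, -0.005]] toTab [-1.8 -0.1] case xy 8.6 -0.2 j [ 0.08  0.77  1.35 -0.    1.02  1.54]
```

The tab is at its stop (z 27, 19.5 N). Next I lift and move behind the ridge.

{"fn": "arm_command", "kwargs": {
  "steps": "0 0 0 5 0 0 0;0 0 0 15 0 0 0;0 0 0 20 0 0 0;0 0 0 10 0 0 0;0 -30 -3 0 0 0 0;0 -30 -3 0 0 0 0;0 -25 -2 0 0 0 0;0 0 0 0 0 0 0"
}}

```text
time_s: 5.48
position: [526.5, 154.3, 76.9]
orientation: [-1.257, 1.129, -1.136]
force: [-1.7, -0.1, 0.8]
opening: 0.003
```

```bash
python3 -c "from h import *;st()"
```

```text
t 5.48 pos [526.5 154.3  76.9] F [-1.7 -0.1  0.8] op 0.0 turns [[-0.005, 0.004, 3.138], [0.003, 0.003, -0.004]] toTab [86.5  8.7] case xy -80.2 -0.2 j [ 0.07  0.54  1.62 -0.    0.98  1.54]
```

{"fn": "arm_command", "kwargs": {
  "steps": "0 -2 0 -6 0 0 0;0 0 0 -4 0 0 0;0 0 0 -4 0 0 0;0 0 0 0 0 0 0;0 0 0 0 0 0 0;0 0 0 0 0 0 0;0 0 0 0 0 0 0;0 0 0 0 0 0 0"
}}

```text
time_s: 6.15
position: [527.7, 154.2, 60.1]
orientation: [-1.255, 1.128, -1.137]
force: [0.1, -0.7, -0.4]
opening: 0.007
```

Run:
```python
from h import *
st()
im=cv2.cvtColor(read_camera("scene"),cv2.COLOR_RGB2BGR);cv2.imwrite("pics/s2.png",cv2.resize(im[150:280,200:360],None,fx=4.5,fy=4.5,interpolation=cv2.INTER_CUBIC))
```

```text
t 6.15 pos [527.7 154.2  60.1] F [ 0.1 -0.7 -0.4] op 0.01 turns [[-0.007, 0.004, 3.138], [0.003, 0.004, -0.003]] toTab [85.3  8.8] case xy -78.9 -0.4 j [ 0.07  0.57  1.62 -0.    0.94  1.54]
```

View pics/s2.png

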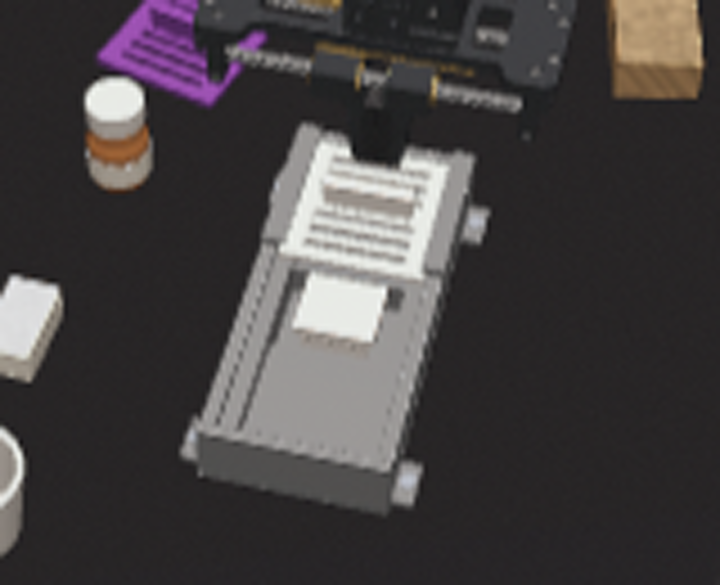

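The tab is down and the fingertips are behind the ridge at about (380,150) in the crop. I'll descend to z≈41 with a bit more clearance.

{"fn": "arm_command", "kwargs": {
  "steps": "0 -5 0 0 0 0.004 0;0 0 0 -6 0 0 0;0 0 0 -6 0 0 0;0 0 0 -5 0 0 0;0 0 0 -2 0 0 0;0 0 0 0 0 0 0;0 0 0 0 0 0 0;0 0 0 0 0 0 0"
}}

```text
time_s: 6.87
position: [521.9, 154.2, 38.8]
orientation: [-1.259, 1.132, -1.134]
force: [0.4, 0.1, 0.2]
opening: 0.001
```

```bash
python3 -c "from h import *;st()"
```

```text
t 6.87 pos [521.9 154.2  38.8] F [0.4 0.1 0.2] op 0.0 turns [[0.001, 0.004, 3.138], [0.003, -0.0, -0.003]] toTab [91.1  8.8] case xy -84.7 0.2 j [ 0.07  0.59  1.65 -0.    0.9   1.54]
```

{"fn": "arm_command", "kwargs": {
  "steps": "0 0 0 2 0 0 0;0 3 0.3 0 0 0 0;0 5 0.5 0 0 0 0;0 6 0.6 0 0 0 0;0 6 0.6 0 0 0 0;0 6 0.6 0 0 0 0;0 6 0.6 0 0 0 0;0 6 0.6 0 0 0 0"
}}

```text
time_s: 7.53
position: [563.6, 158.4, 41.8]
orientation: [-1.258, 1.131, -1.135]
force: [-0.1, -0.0, 0.4]
opening: 0.003
```

Run:
```python
from h import *
st()
im=cv2.cvtColor(read_camera("scene"),cv2.COLOR_RGB2BGR);cv2.imwrite("pics/s3.png",cv2.resize(im[150:280,200:360],None,fx=4.5,fy=4.5,interpolation=cv2.INTER_CUBIC))
```

```text
t 7.53 pos [563.6 158.4  41.8] F [-0.1 -0.   0.4] op 0.0 turns [[-0.0, 0.004, 3.138], [0.003, 0.0, -0.003]] toTab [49.4  4.6] case xy -42.8 0.2 j [ 0.08  0.66  1.52 -0.    0.97  1.54]
```

View pics/s3.png

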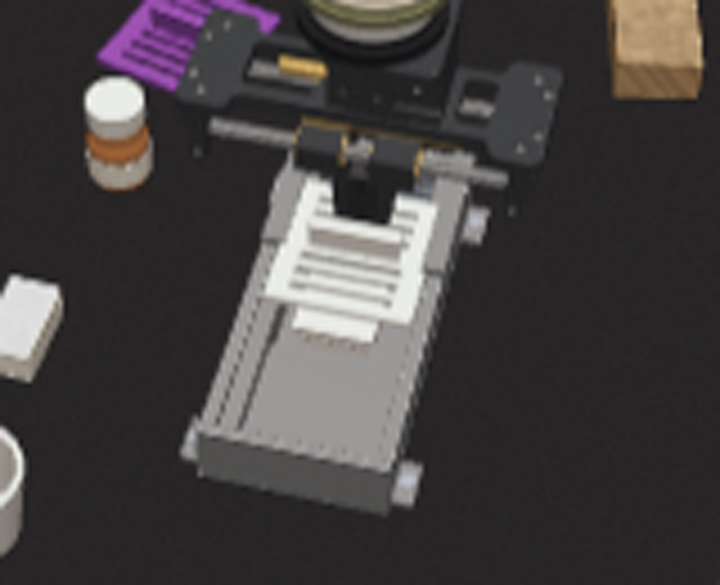

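The cover is sliding over the pressed tab. I'll keep pushing.

{"fn": "arm_command", "kwargs": {
  "steps": "0 6 0.6 0 0 0 0;0 6 0.6 0 0 0 0;0 6 0.6 0 0 0 0;0 6 0.6 0 0 0 0;0 6 0.6 0 0 0 0;0 6 0.6 0 0 0 0;0 6 0.6 0 0 0 0;0 6 0.6 0 0 0 0"
}}

```text
time_s: 8.25
position: [617.0, 163.7, 41.7]
orientation: [-1.258, 1.132, -1.135]
force: [-0.5, -0.8, 1.3]
opening: 0.004
```

```bash
python3 -c "from h import *;st()"
```

```text
t 8.25 pos [617.  163.7  41.7] F [-0.5 -0.8  1.3] op 0.0 turns [[-0.0, 0.004, 3.138], [0.003, 0.0, -0.003]] toTab [-4.  -0.7] case xy 10.8 0.1 j [ 0.08  0.76  1.33 -0.    1.05  1.55]
```

{"fn": "arm_command", "kwargs": {
  "steps": "0 6 0.6 0 0 0 0;0 6 0.6 0 0 0 0;0 5 0.5 0 0 0 0;0 4 0.4 0 0 0 0;0 3 0.3 0 0 0 0;0 2 0.2 0 0 0 0;0 1 0.1 0 0 0 0;0 0 0 0 0 0 0"
}}

```text
time_s: 8.92
position: [648.0, 166.7, 41.3]
orientation: [-1.258, 1.131, -1.135]
force: [0.1, 0.7, 0.6]
opening: 0.003
```

Run:
```python
from h import *
st()
im=cv2.cvtColor(read_camera("scene"),cv2.COLOR_RGB2BGR);cv2.imwrite("pics/s4.png",cv2.resize(im[150:280,200:360],None,fx=4.5,fy=4.5,interpolation=cv2.INTER_CUBIC))
```

```text
t 8.92 pos [648.  166.7  41.3] F [0.1 0.7 0.6] op 0.0 turns [[-0.001, 0.004, 3.138], [0.003, 0.0, -0.003]] toTab [-35.   -3.7] case xy 42.0 -0.0 j [ 0.08  0.82  1.21 -0.    1.11  1.55]
```

View pics/s4.png

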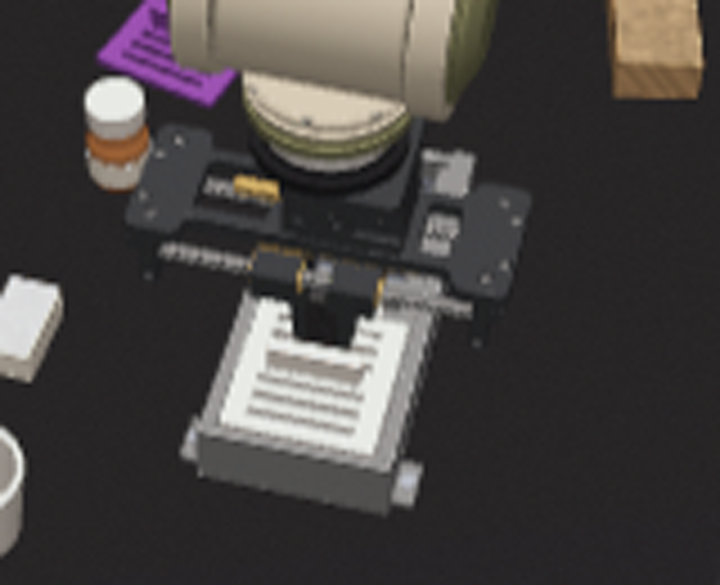

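The cover is on the landing, a few mm short of the end stop. I'll back off, lift straight up and retreat to get a clear view.

{"fn": "arm_command", "kwargs": {
  "steps": "0 -4 -0.4 0 0 0 0;0 -4 -0.4 0 0 0 0;0 0 0 0 0 0 0;0 0 0 15 0 0 0;0 0 0 30 0 0 0;0 0 0 35 0 0 0;0 0 0 35 0 0 0;0 0 0 30 0 0 0"
}}

```text
time_s: 9.63
position: [633.0, 165.3, 183.7]
orientation: [-1.27, 1.143, -1.128]
force: [0.2, -0.1, -0.1]
opening: 0.003
```

{"fn": "arm_command", "kwargs": {
  "steps": "0 -20 -35 0 0 0 0;0 -20 -35 0 0 0 0;0 -20 -35 0 0 0 0;0 -20 -35 0 0 0 0;0 -20 -35 0 0 0 0;0 -20 -35 0 0 0 0;0 -20 -35 0 0 0 0;0 -20 -35 0 0 0 0"
}}

```text
time_s: 10.3
position: [469.3, -116.4, 194.5]
orientation: [-1.259, 1.116, -1.132]
force: [0.6, 0.0, -0.3]
opening: 0.003
```

{"fn": "arm_command", "kwargs": {
  "steps": "0 -15 -35 0 0 0 0;0 -15 -35 0 0 0 0;0 -15 -35 0 0 0 0;0 -15 -35 0 0 0 0;0 -10 -20 0 0 0 0;0 0 0 0 0 0 0;0 0 0 0 0 0 0;0 0 0 0 0 0 0"
}}

```text
time_s: 10.97
position: [389.3, -287.5, 196.3]
orientation: [-1.256, 1.119, -1.142]
force: [0.4, 0.9, -1.0]
opening: 0.003
```

Run:
```python
from h import *
st()
for nm in("scene","top"):
    im=cv2.cvtColor(read_camera(nm),cv2.COLOR_RGB2BGR);cv2.imwrite(f"pics/{nm}5.png",im)
    x,y=(80,110) if nm=="scene" else (130,70)
    cv2.imwrite(f"pics/{nm}5c.png",cv2.resize(im[y:y+200,x:x+260],None,fx=3,fy=3,interpolation=cv2.INTER_CUBIC))
im=cv2.imread("pics/top5.png");g=im.min(axis=2);m=np.zeros_like(g);m[130:190,180:250]=(g[130:190,180:250]>215)*255
for c in cv2.findContours(m,cv2.RETR_EXTERNAL,cv2.CHAIN_APPROX_NONE)[0]:
    if len(c)>30:
        b=cv2.boxPoints(cv2.minAreaRect(c));w=ray("top",b,35);print(w.round(),((w.mean(0)-COV)@u).round(1),"travel")
```

```text
t 10.97 pos [ 389.3 -287.5  196.3] F [ 0.4  0.9 -1. ] op 0.0 turns [[-0.018, 0.013, 3.135], [0.008, 0.011, -0.006]] toTab [223.7 450.5] case xy -260.7 -426.1 j [-0.88  0.25  1.69  0.    1.18  0.58]
[[701. 213.]
 [709. 130.]
 [594. 120.]
 [586. 201.]] 101.5 travel
```

View pics/scene5c.png

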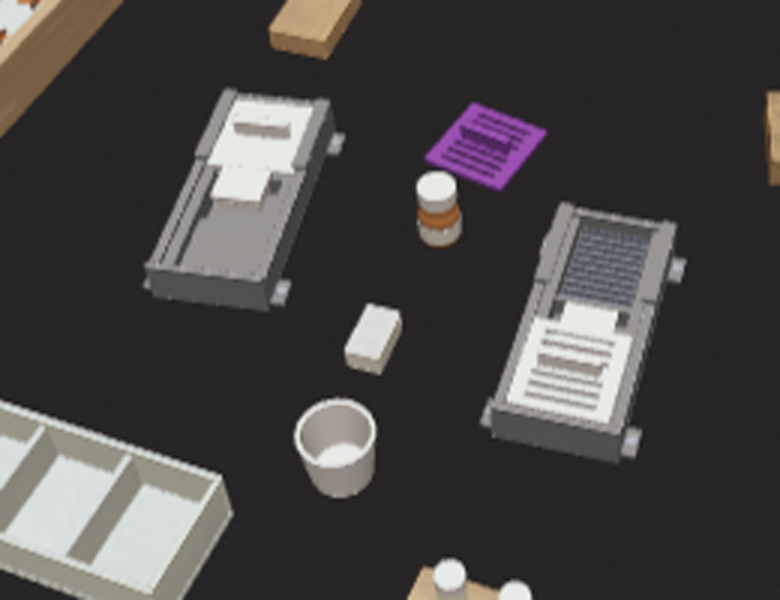

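View pics/top5c.png

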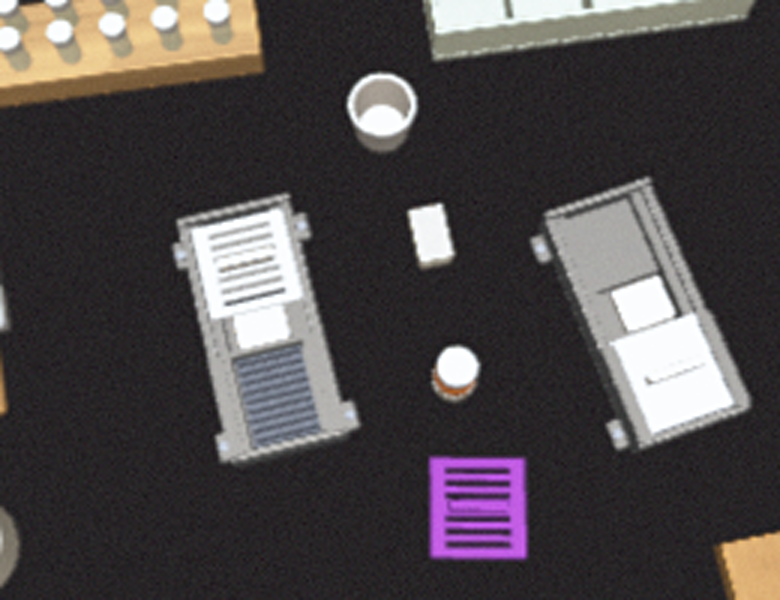

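The cartridge is uncovered and the cover lies flat against the landing end. Its far edge went from x≈590 to 705, about 116 mm of travel. The other case and the bystanders look unchanged, so I'm handing in.

Run:
```python
from h import *
a=cv2.imread("pics/scene0.png").astype(int);b=cv2.imread("pics/scene5.png").astype(int)
d=(abs(a-b).max(2)>60).astype(np.uint8);_,_,s,_=cv2.connectedComponentsWithStats(d)
print([r.tolist() for r in s[1:] if r[4]>8])
print(ctrl.sign_off())
```

```text
[[113, 0, 38, 10, 130], [230, 0, 64, 92, 2240], [311, 0, 48, 92, 1232], [298, 3, 13, 5, 23], [120, 10, 26, 8, 85], [299, 11, 9, 20, 78], [122, 32, 4, 4, 14], [300, 40, 4, 7, 14], [125, 42, 10, 2, 16], [139, 44, 10, 2, 11], [131, 46, 5, 4, 12], [146, 48, 4, 5, 10], [151, 50, 6, 3, 10], [300, 50, 9, 4, 20], [247, 52, 35, 38, 541], [322, 52, 27, 11, 152], [308, 61, 20, 27, 295], [262, 181, 38, 36, 771], [249, 216, 41, 35, 557]]
the job is handed in; nothing more can be done
None
```

The job is done and handed in at about 11 s. With closed fingertips I pressed the slotted case's snap tab down to its stop. I then pushed the released cover by its ridge along the runners, without lifting it, and backed the arm away.

- **Tab:** fully down. The fingertips stopped at 27 mm above the bench with about 20 N on them, the highest force I read.
- **Cover:** about 116 mm of travel by the top view, flat on the landing and a few mm short of the end stop, with the cartridge uncovered. An automatic fit read 101.5 mm because it merged the cover with the tab, so I went by the cover's far edge.
- **Surroundings:** comparing the scene pictures from before and after shows changes only at the slotted case and the arm. The other case and the things standing around look unmoved.

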